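# Feed one spacer and nudge it onto the inspection pad

## Robot

A 7-joint arm with a two-finger parallel gripper is mounted at the origin on the work surface. World frame = base frame: x ahead of the robot, y to its left, z up, the work surface at z = 0. Lengths are in m, angles in rad, forces in N, time in s.
With the tool pointing down it reaches from about 0.425 to 0.875 m from the base axis. Payload 4.7 kg.
Tool frame: the origin (TCP) lies midway between the tips of the shut fingers; the grasp point (between the pads) lies 19 mm behind it; y points along the fingers, z is the direction in which the jaws open and shut, and the axes are right-handed (so a half turn about y gives the same grasp; the last joint's range is limited). The gripper opens to 87 mm and grips with 3 to 60 N. Pads are 19 mm wide; open, the fingers measure 117 mm over their backs; the gripper's body (75 mm by 190 mm) begins 51 mm behind the grasp point.
Start: joints at [1.141, 0.321, -0.07, 1.45, 0.023, 1.371, -0.057], TCP at [0.279, -0.587, 0.223] pointing down, gripper open.
Joint ranges: [-2.86, 2.86], [-0.3, 2.09], [-1.38, 1.24], [0.06, 2.45], [-1.56, 4.7], [0.09, 2.05], [-2.69, 2.69]. Speed limits (rad/s): [2.57, 2.57, 3.14, 3.14, 3.14, 3.14, 3.14].

## Interface

Orientations are given as a rotation vector (axis times angle).
In Python, from bench import ctrl gives the robot as it stands.
- The arm moves only by the tool play_rows, never from a script. Its arguments are lists of equal length, an entry for each row: "translation": the shift along the tool's x, y, z in mm, a list of three; "turn": the turn, a rotation vector about the tool's x, y, z in rad, a list of three; "fingers": the opening, from -1 (shut) to 1 (fully open), so that 0 is half open. In form: {"translation": [[dx, dy, dz], ...], "turn": [[wx, wy, wz], ...], "fingers": [fingers, ...]}. A call has exactly 10 rows; each row shifts and turns the commanded pose from where the row before left it, along the tool's axes as they then stand; what a row does not reach is not made up. A row lasts 1/12 s, in which the tool goes at most 41.7 mm and 7.16 degrees, less where a joint would pass 70% of its speed; a pose out of reach is approached as far as the arm can. A call with a gripper value outside its range is refused whole. The fingers move at their own pace and stop on an object; "grip_force" is the grip in N (left out, the last holds). Time passes only in rows, so rows that do not move let the fingers close, or fill a call up. It gives the time, the measured TCP pose, the force and the opening at its end, in the units of the state.
- ctrl.get_state(): the state, without advancing time (a new reading comes with each control period).
- ctrl.get_image(name): name is "scene" or "top"; returns the picture (420x560x3 uint8, blue, green, red); there is no depth.
- ctrl.camera_info(name): a dict with "camera_matrix" (3x3 intrinsics, pixels), "R" (3x3) and "t" (3): a world point X has camera coordinates R X + t. Camera axes: x right, y down, z forward; pixel columns grow to the right and rows downward; lengths in m; the calibration is good to about 2 mm. A picture is of the moment at which its call begins. camera_info takes no time and is no camera call.
- ctrl.close_job(): hands the job in, once; it reports no verdict.
The state is a dict: "time": time; "joint_positions": joint angles; "qd": joint speeds; "joint_torque": joint torques, N m; "position": TCP position; "tool_rot": TCP orientation; "ft_force": force on the tool from outside, world axes, zero at the start; "torque": the same for the moment, N m; "grip_width": opening from 0.0 (shut) to 1.0 (fully open).
Only numpy, scipy, OpenCV 4.12 (cv2) and the standard library are available. Lean on these libraries where they do the work, as an engineer would, in place of code of your own. Each camera call takes 0.05 s, during which the arm holds its last target.

## Task

Press the black knob of the steel spacer feeder all the way down once and let it spring back up, so that a single metal spacer slides out at the front onto the desk. Then nudge that spacer across the desk with a fingertip, without lifting it, until it lies wholly on the round pad, and leave it there at rest. Do not feed a second spacer, and leave the mug, the jar and the screwdriver where they are.

Things in the scene. Friction and masses are not known exactly. Their poses are not given: they have to be found in the camera images.
- feeder: steel feeder, fixed. Origin on the desk under the spacer stack; its -x points out of the front, z up. Open-topped magazine 54 x 54 mm, 36 mm high, centred on the origin, front face at x = -27 mm with a slot 13 mm high at the bottom. Behind it a column, x = 27 to 107 mm, 54 mm wide, 100 mm high, knob on top. Feet 6 mm high reach y = +-45 mm from x = -3 to 107 mm.
- plunger (a joint): the knob's plunger, m: 0 = up (rest), 0.025 = down at its stop. Moves straight down; a spring brings it back: pressing takes 6 N at first, 9 to 12 N at the bottom. A press drives a low pusher out of the slot by 2.6 times its travel (65 mm) and ejects the lowest spacer; on release the pusher goes back in and the stack drops: another press would eject another.
- knob_top (a point): centre of the top face of the black knurled knob (44 mm across, 16 mm high) on the plunger; 67 mm behind the feeder's origin and 150 mm above the desk at rest, 125 mm when fully pressed
- outlet (a point): point on the desk, 65 mm in front of the feeder's origin, where the centre of the ejected spacer comes to rest if the knob is pressed calmly (within a few mm)
- spacer: the lowest spacer of the stack, the one to be ejected: a solid aluminium disc 40 mm across and 10 mm thick, 35 g, with a dark centre mark; origin: centre of its underside, z up. It starts on the desk inside the magazine and slides flat on the desk.
- spacer_2: second spacer of the stack, lying on the first; the same aluminium disc 40 mm across and 10 mm thick, 35 g, with a dark centre mark; origin: centre of its underside, z up. It must stay in the magazine.
- spacer_3: top (third) spacer of the stack, alike; it must stay in the magazine
- round_pad: thin dark rubber disc stuck on the desk, 90 mm across, practically flush (0.6 mm, it does not hinder sliding); origin at its centre. The target. It lies in front of the feeder, to the left or to the right of the outlet.
- square_pad: thin dark rubber square stuck on the desk, 90 x 90 mm, as flush as the round one, origin at its centre; not the target. It lies on the other side of the outlet.
- mug: white mug, 80 mm across, 92 mm high, handle at its +y side; origin at the centre of its underside; loose, beside the feeder's column
- jar: grey closed jar, 52 mm across, 75 mm high; origin at the centre of its underside; loose, on the column's other side
- screwdriver: screwdriver with a black handle, 170 mm long, lying along its x on the desk on the robot's side of the work; loose
Not all that is in view belongs to the job. What is shaped like the spacer_3 but yellow is not meant.

How it is judged:
By the outcome, as a careful person would: the job done as asked, in the order asked, and still so for the second after the job is handed in, with the robot touching nothing.
It also fails if it takes over 45 s, if anything falls off the work surface, if the arm or the gripper's body presses on something with over 40 N, if the wrist force passes 120 N, or if a joint passes its speed limit or range.

## Working session

There is one attempt and no reset: what is moved stays moved. The work goes in short steps, Python scripts to look and compute and a tool call to move; the robot and the scene stay as the last step left them, time stands still between calls to the robot, and variables do not carry over. Pictures are saved under pics/ and viewed, and the job is handed in when it is done.

Besides the shell and the picture viewer there is one more tool, called after ">>>" as a command line: name --argument value ..., lists and objects as JSON in quotes. play_rows: Moves the arm, as the interface text tells. Its arguments: {"type":"object","properties":{"translation":{"type":"array"},"turn":{"type":"array"},"fingers":{"type":"array"},"grip_force":{"type":"number"}},"required":["translation","turn","fingers"]}

```bash
mkdir -p pics; ls; python3 - <<'E'
from bench import ctrl
import cv2, numpy as np
np.set_printoptions(precision=4,suppress=True)
for n in("scene","top"):
    cv2.imwrite(f"pics/{n}0.png",ctrl.get_image(n))
    i=ctrl.camera_info(n); print(n,i)
print(ctrl.get_state())
E
```

```text
pics
scene {'camera_matrix': array([[389.3568,   0.    , 286.3948],
       [  0.    , 389.3568, 211.7842],
       [  0.    ,   0.    ,   1.    ]]), 'R': array([[ 0.8145,  0.5798, -0.0177],
       [ 0.4767, -0.6864, -0.5492],
       [-0.3306,  0.4389, -0.8355]]), 't': array([-0.4818, -0.2026,  0.9139])}
top {'camera_matrix': array([[438.919 ,   0.    , 274.2692],
       [  0.    , 438.919 , 210.8134],
       [  0.    ,   0.    ,   1.    ]]), 'R': array([[ 0.002 , -0.9998,  0.0188],
       [-0.9886, -0.0048, -0.1504],
       [ 0.1505, -0.0182, -0.9884]]), 't': array([0.0158, 0.5857, 0.8015])}
{'time': 0.1, 'joint_positions': array([ 1.1411,  0.3217, -0.0701,  1.4515,  0.0226,  1.3708, -0.0569]), 'qd': array([-0.0002, -0.0016, -0.0009, -0.0045, -0.0011,  0.0003,  0.0017]), 'joint_torque': array([  0.0003, -49.2574,  -0.4057, -31.3397,  -0.0642,   0.0395,
         0.0001]), 'position': array([ 0.2788, -0.5866,  0.2216]), 'tool_rot': array([-0.4462,  1.9773, -1.974 ]), 'ft_force': array([-0.0798,  0.275 , -0.5046]), 'torque': array([-0.0118,  0.0428, -0.0348]), 'grip_width': 1.0001560366486406}
```

View pics/scene0.png

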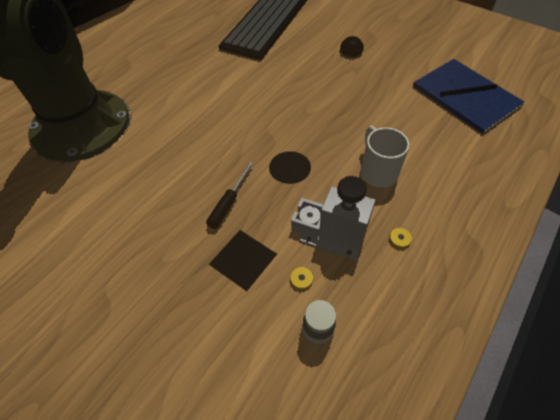

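View pics/top0.png

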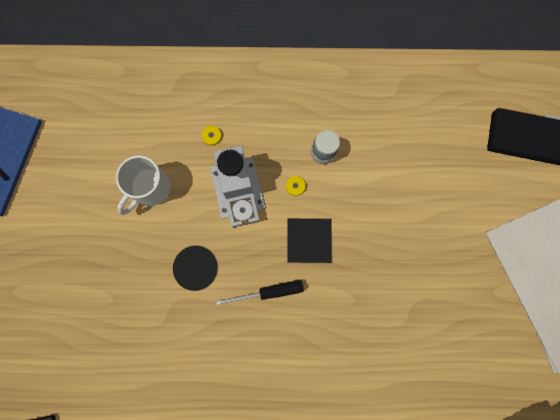

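The scene view shows the feeder at about (340,220), knob at (351,188), round pad at (290,167) and square pad at (243,260). In the top view they are at knob (231,162), magazine (242,210), round pad (195,268), square pad (310,240) and screwdriver (218–303, 290). Next I'll zoom in to measure.

```bash
python3 - <<'E'
import cv2
a=cv2.imread('pics/top0.png')[130:310,130:340]; b=cv2.imread('pics/scene0.png')[130:310,200:440]
cv2.imwrite('pics/c_top.png',cv2.resize(a,None,fx=3.3,fy=3.3,interpolation=cv2.INTER_CUBIC)); cv2.imwrite('pics/c_scene.png',cv2.resize(b,None,fx=3.3,fy=3.3,interpolation=cv2.INTER_CUBIC))
E
```

```text
(no output)
```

View pics/c_top.png

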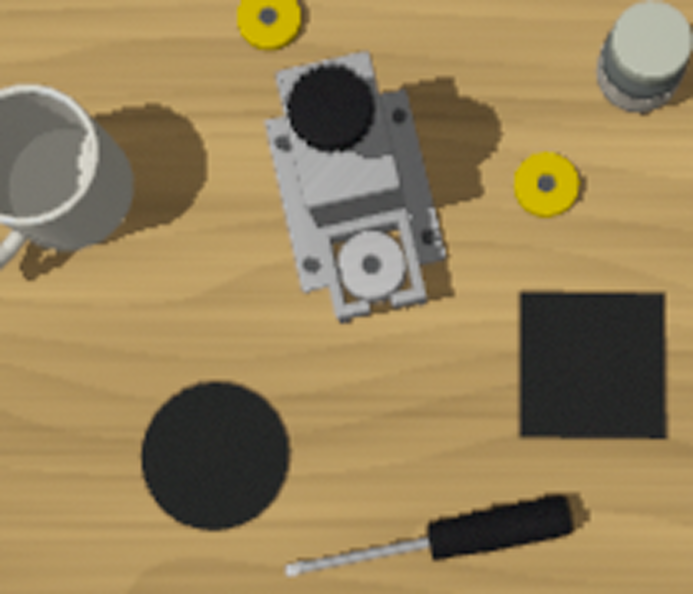

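View pics/c_scene.png

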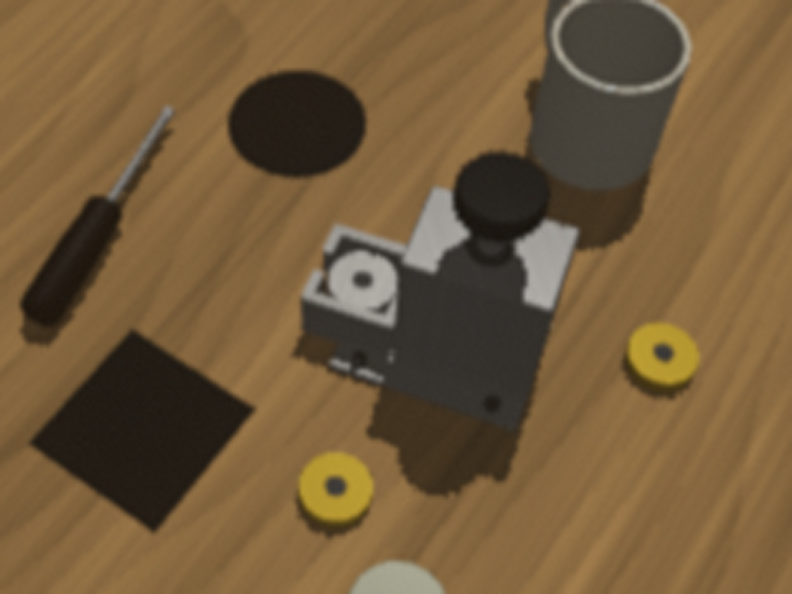

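```bash
cat > h.py <<'E'
import numpy as np, cv2
from scipy.spatial.transform import Rotation as Rn
from bench import ctrl
np.set_printoptions(precision=4,suppress=True)
I={n:ctrl.camera_info(n) for n in("scene","top")}
def P(n): i=I[n]; return i["camera_matrix"]@np.c_[i["R"],i["t"]]
def tri(top,sc):
    X=cv2.triangulatePoints(P("top"),P("scene"),np.float64(top).reshape(2,1),np.float64(sc).reshape(2,1))[:,0]; X=X[:3]/X[3]
    return X, np.r_[proj("top",X)-top, proj("scene",X)-sc]
def proj(n,X):
    q=P(n)@np.r_[X,1]; return q[:2]/q[2]
def onz(n,uv,z):
    i=I[n]; d=i["R"].T@np.linalg.solve(i["camera_matrix"],np.r_[uv,1.]); c=-i["R"].T@i["t"]
    return c+d*(z-c[2])/d[2]
def ct(u,v): return np.array([(u+.5)/3.3-.5+130,(v+.5)/3.3-.5+130])
def cs(u,v): return np.array([(u+.5)/3.3-.5+200,(v+.5)/3.3-.5+130])
E
python3 - <<'E'
from h import *
m,e=tri(ct(371,264),cs(362,280)); print("mark",m,e)
k,e=tri(ct(331,106),cs(502,184)); print("knob",k,e)
for n in("top","scene"):
    g=cv2.imread(f'pics/{n}0.png').max(2); g=(g<60).astype(np.uint8)
    N,l,s,c=cv2.connectedComponentsWithStats(g)
    for j in range(1,N):
        if 300<s[j,4]<6000: print(n,c[j],s[j],onz(n,c[j],0.0006))
f=(k-m)[:2]; print("dist",np.linalg.norm(f),"yaw",np.degrees(np.arctan2(f[1],f[0])))
for n,uv in(("top",ct(371,264)),("scene",cs(362,280))): print(onz(n,uv,.03))
for n,uv in(("top",ct(331,106)),("scene",cs(502,184))): print(onz(n,uv,.15))
for uv in [(340,320),(425,300)]: print("mag front corners top",onz("top",ct(*uv),.036))
for uv in [(278,73),(372,53)]: print("col rear top",onz("top",ct(*uv),.1))
print("mug",onz("top",ct(35,155),.092),"jar",onz("top",ct(653,42),.075))
print("drv tip,handle end",onz("top",ct(292,570),.005),onz("top",ct(572,510),.012))
R=Rn.from_rotvec(ctrl.get_state()["tool_rot"]).as_matrix();print(R)
E
```

```text
mark [0.5888 0.0799 0.0334] [ 0.2268  0.2408  0.429  -0.0949]
knob [0.6529 0.0953 0.154 ] [-0.0112 -0.0138 -0.0238  0.0054]
top [524.7466 135.7559] [ 487  109   73   56 3122] [ 0.7546 -0.5099  0.0006]
top [ 20.8228 168.1519] [  0 120  42  96 316] [0.6776 0.533  0.0006]
top [230.0611 162.6412] [217 150  27  26 524] [0.6921 0.1082 0.0006]
top [309.0421 240.0475] [ 288  219   43   44 1853] [ 0.5332 -0.053   0.0006]
top [194.7168 267.732 ] [ 173  246   44   44 1515] [0.4775 0.1744 0.0006]
top [281.5954 289.3064] [260 280  44  19 519] [0.4356 0.0022 0.0006]
scene [260.8405  30.4797] [ 219    0   88   61 1674] [0.1175 0.54   0.0006]
scene [351.2442  47.3445] [340  37  23  21 389] [0.3709 0.6144 0.0006]
scene [457.2867 101.0386] [413  82  85  53 907] [0.6894 0.571  0.0006]
scene [289.5992 167.141 ] [270 152  40  31 993] [0.476  0.174  0.0006]
scene [554.551  198.3631] [545 174  15  41 314] [0.9572 0.4081 0.0006]
scene [340.3286 223.79  ] [ 292  177   76  100 3019] [0.6383 0.1139 0.0006]
scene [221.2255 209.7873] [207 190  30  40 550] [0.4273 0.0069 0.0006]
scene [242.5682 259.5983] [ 210  231   66   60 2066] [ 0.5315 -0.0543  0.0006]
dist 0.06588087442918145 yaw 13.505877879461384
[0.5898 0.0806 0.03  ]
[0.5872 0.0812 0.03  ]
[0.6539 0.0957 0.15  ]
[0.6518 0.0983 0.15  ]
mag front corners top [0.5556 0.0979 0.036 ]
mag front corners top [0.5677 0.0483 0.036 ]
col rear top [0.686  0.1296 0.1   ]
col rear top [0.6978 0.0777 0.1   ]
mug [0.6404 0.2638 0.092 ] jar [ 0.7133 -0.0828  0.075 ]
drv tip,handle end [0.4105 0.1262 0.005 ] [ 0.4458 -0.0392  0.012 ]
[[-0.9031 -0.0008  0.4294]
 [-0.4294  0.0015 -0.9031]
 [ 0.0001 -1.     -0.0017]]
```

Both views agree: feeder origin ≈ (0.589, 0.0805) with yaw ≈ 13.4°, knob ≈ (0.6535, 0.096), and pad (0.477, 0.174). The outlet then comes to about (0.526, 0.0655). The tool's −z axis already lies almost along the push direction from outlet to pad, so no turn is needed.

I'll move above the knob first, shutting the fingers on the way.

>>> play_rows --translation '[[-12,0,-9],[-20,0,-15],[-30,0,-21],[-30,0,-22],[-30,0,-22],[-30,0,-22],[-30,0,-22],[-30,0,-22],[-30,0,-22],[-30,0,-22]]' --turn '[[0,0,0],[0,0,0],[0,0,0],[0,0,0],[0,0,0],[0,0,0],[0,0,0],[0,0,0],[0,0,0],[0,0,0]]' --fingers '[-1,-1,-1,-1,-1,-1,-1,-1,-1,-1]' --grip_force 20

```text
time: 0.93
position: [0.4397, -0.2874, 0.2225]
tool_rot: [-0.447, 1.975, -1.975]
ft_force: [0.2, -1.1, 0.0]
grip_width: 0.326
```

>>> play_rows --translation '[[-30,0,-22],[-30,0,-22],[-30,0,-22],[-30,0,-22],[-30,0,-22],[-30,0,-22],[-30,0,-22],[-30,0,-22],[-20,0,-14],[-10,0,-7]]' --turn '[[0,0,0],[0,0,0],[0,0,0],[0,0,0],[0,0,0],[0,0,0],[0,0,0],[0,0,0],[0,0,0],[0,0,0]]' --fingers '[-1,-1,-1,-1,-1,-1,-1,-1,-1,-1]'

```text
time: 1.77
position: [0.5986, 0.0093, 0.2223]
tool_rot: [-0.451, 1.974, -1.969]
ft_force: [-0.4, 0.5, -0.0]
grip_width: 0.01
```

>>> play_rows --translation '[[-12,2,-8],[-18,2,-11],[-18,2,-11],[-18,2,-11],[-12,2,-8],[-6,2,-4],[-2,0,-1],[0,0,0],[0,0,0],[0,0,0]]' --turn '[[0,0,0],[0,0,0],[0,0,0],[0,0,0],[0,0,0],[0,0,0],[0,0,0],[0,0,0],[0,0,0],[0,0,0]]' --fingers '[-1,-1,-1,-1,-1,-1,-1,-1,-1,-1]'

```text
time: 2.6
position: [0.6529, 0.0874, 0.2108]
tool_rot: [-0.444, 1.975, -1.978]
ft_force: [0.2, -1.0, -1.9]
grip_width: 0.003
```

```bash
python3 - <<'E'
from h import *
s=ctrl.get_state(); p=s["position"]; R=Rn.from_rotvec(s["tool_rot"]).as_matrix()
print(p,R,s["joint_positions"]); print("to knob, tool mm",1e3*R.T@(np.array([.6535,.096,.15])-p))
for n in("top","scene"):
    im=ctrl.get_image(n); u,v=proj(n,p).astype(int); print(n,u,v)
    cv2.imwrite(f'pics/{n}1.png',cv2.resize(im[110:310,130:410],None,fx=2.5,fy=2.5,interpolation=cv2.INTER_CUBIC))
E
```

```text
[0.6529 0.0874 0.2108] [[-0.9039  0.0002  0.4277]
 [-0.4277 -0.0012 -0.9039]
 [ 0.0004 -1.      0.0011]] [ 0.2556  0.3998 -0.5717  1.4275  0.2175  1.3774 -1.4508]
to knob, tool mm [-4.2572 60.7712 -7.6164]
top 232 152
scene 353 165
```

View pics/scene1.png

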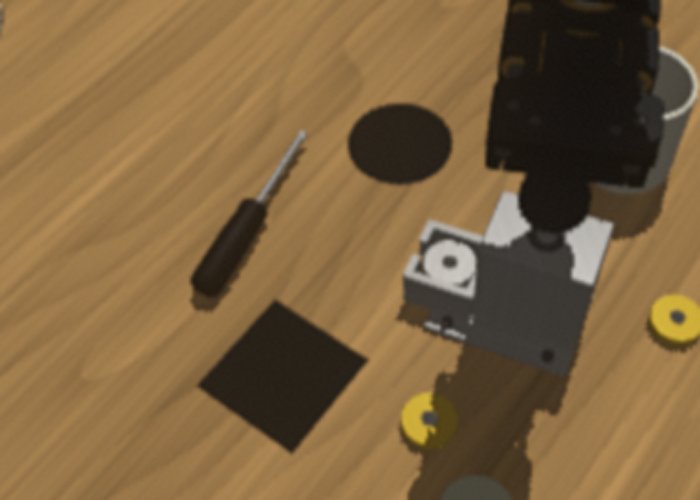

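View pics/top1.png

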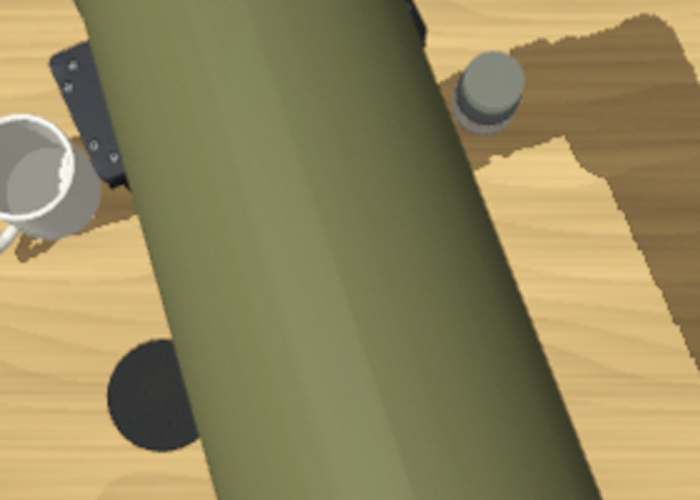

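The arm is just above the knob and nothing has been disturbed. Next I'll centre it and go down to about 10 mm above the knob.

>>> play_rows --translation '[[-1,3,-2],[-1,6,-2],[-1,8,-2],[-1,9,-1],[0,9,0],[0,7,0],[0,5,0],[0,2,0],[0,0,0],[0,0,0]]' --turn '[[0,0,0],[0,0,0],[0,0,0],[0,0,0],[0,0,0],[0,0,0],[0,0,0],[0,0,0],[0,0,0],[0,0,0]]' --fingers '[-1,-1,-1,-1,-1,-1,-1,-1,-1,-1]'

```text
time: 3.53
position: [0.6538, 0.0969, 0.1617]
tool_rot: [-0.445, 1.975, -1.976]
ft_force: [-0.0, -0.3, -0.3]
grip_width: 0.008
```

```bash
python3 - <<'E'
from h import *
im=ctrl.get_image("scene")
s=ctrl.get_state(); p=s["position"]; R=Rn.from_rotvec(s["tool_rot"]).as_matrix()
print(p,s["ft_force"]); print("to knob, tool mm",1e3*R.T@(np.array([.6535,.096,.15])-p))
cv2.imwrite('pics/scene2.png',cv2.resize(im[110:290,260:440],None,fx=3.3,fy=3.3,interpolation=cv2.INTER_CUBIC))
E
```

```text
[0.6539 0.0971 0.162 ] [ 0.1749  0.623  -0.1487]
to knob, tool mm [ 0.8671 11.9834  0.7556]
```

View pics/scene2.png

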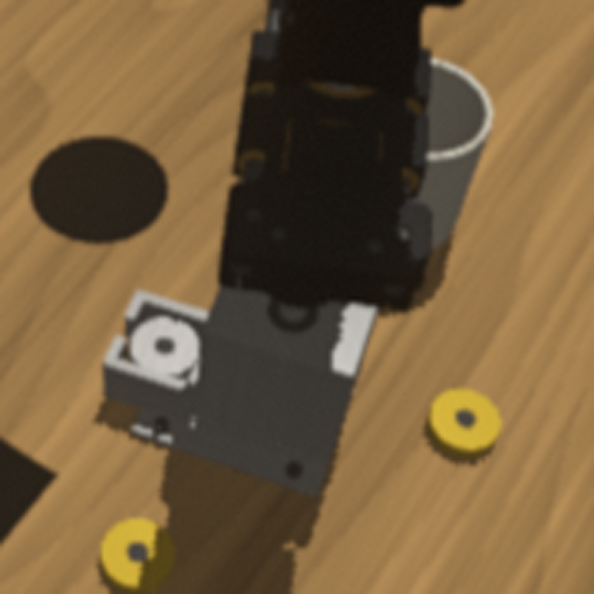

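>>> play_rows --translation '[[0,3,0],[0,3,0],[0,3,0],[0,2,0],[0,2,0],[0,2,0],[0,2,0],[0,2,0],[0,2,0],[0,2,0]]' --turn '[[0,0,0],[0,0,0],[0,0,0],[0,0,0],[0,0,0],[0,0,0],[0,0,0],[0,0,0],[0,0,0],[0,0,0]]' --fingers '[-1,-1,-1,-1,-1,-1,-1,-1,-1,-1]'

```text
time: 4.42
position: [0.6536, 0.097, 0.1404]
tool_rot: [-0.445, 1.975, -1.976]
ft_force: [-3.9, -2.1, 9.9]
grip_width: 0.009
```

>>> play_rows --translation '[[0,2,0],[0,2,0],[0,2,0],[0,2,0],[0,2,0],[0,2,0],[0,2,0],[0,2,0],[0,0,0],[0,0,0]]' --turn '[[0,0,0],[0,0,0],[0,0,0],[0,0,0],[0,0,0],[0,0,0],[0,0,0],[0,0,0],[0,0,0],[0,0,0]]' --fingers '[-1,-1,-1,-1,-1,-1,-1,-1,-1,-1]'

```text
time: 5.25
position: [0.6536, 0.097, 0.1254]
tool_rot: [-0.445, 1.974, -1.977]
ft_force: [-6.1, -2.2, 13.9]
grip_width: 0.005
```

```bash
python3 - <<'E'
from h import *
im=ctrl.get_image("scene")
s=ctrl.get_state(); print(s["position"],s["ft_force"])
cv2.imwrite('pics/scene3.png',cv2.resize(im[110:290,200:440],None,fx=3.3,fy=3.3,interpolation=cv2.INTER_CUBIC))
E
```

```text
[0.6537 0.097  0.1255] [-6.1262 -2.4781 13.5775]
```

View pics/scene3.png

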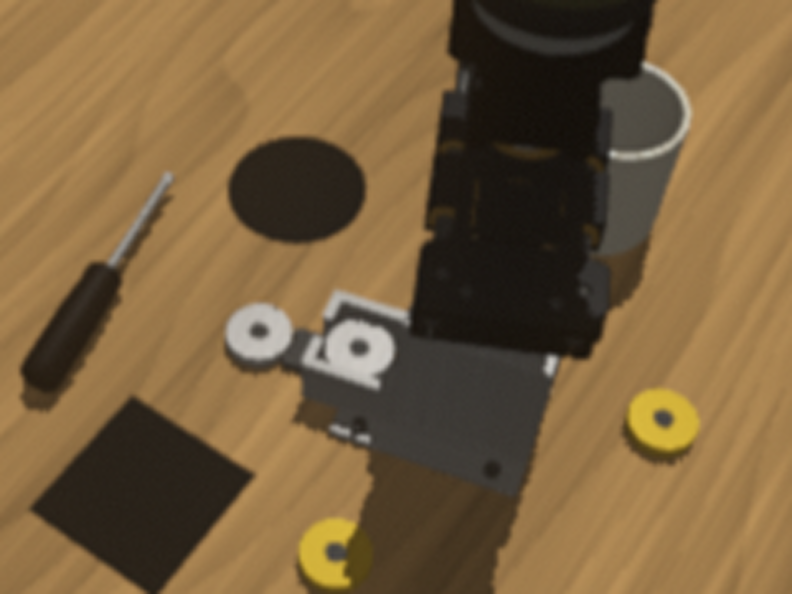

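The spacer is out, at crop (258,331), with the pusher behind it. I'll press a little further to confirm the plunger is at its stop.

>>> play_rows --translation '[[0,0.5,0],[0,0.5,0],[0,0.5,0],[0,0.5,0],[0,0.5,0],[0,0,0],[0,0,0],[0,0,0],[0,0,0],[0,0,0]]' --turn '[[0,0,0],[0,0,0],[0,0,0],[0,0,0],[0,0,0],[0,0,0],[0,0,0],[0,0,0],[0,0,0],[0,0,0]]' --fingers '[-1,-1,-1,-1,-1,-1,-1,-1,-1,-1]'

```text
time: 6.13
position: [0.6538, 0.0971, 0.1254]
tool_rot: [-0.444, 1.973, -1.977]
ft_force: [-9.8, -2.8, 24.2]
grip_width: 0.008
```

The force rose to 24 N with no further travel, so the plunger is at its stop. Now a calm release.

>>> play_rows --translation '[[0,-3,0],[0,-3,0],[0,-3,0],[0,-3,0],[0,-3,0],[0,-3,0],[0,-3,0],[0,-3,0],[0,-3,0],[0,-4,0]]' --turn '[[0,0,0],[0,0,0],[0,0,0],[0,0,0],[0,0,0],[0,0,0],[0,0,0],[0,0,0],[0,0,0],[0,0,0]]' --fingers '[-1,-1,-1,-1,-1,-1,-1,-1,-1,-1]'

```text
time: 6.97
position: [0.6536, 0.097, 0.1512]
tool_rot: [-0.446, 1.975, -1.976]
ft_force: [0.3, 0.4, 0.5]
grip_width: 0.003
```

>>> play_rows --translation '[[0,-6,0],[0,-8,0],[0,-8,0],[0,-8,0],[0,-4,0],[0,0,0],[0,0,0],[0,0,0],[0,0,0],[0,0,0]]' --turn '[[0,0,0],[0,0,0],[0,0,0],[0,0,0],[0,0,0],[0,0,0],[0,0,0],[0,0,0],[0,0,0],[0,0,0]]' --fingers '[-1,-1,-1,-1,-1,-1,-1,-1,-1,-1]'

```text
time: 7.8
position: [0.6533, 0.0969, 0.1845]
tool_rot: [-0.447, 1.976, -1.976]
ft_force: [0.6, 0.8, 0.0]
grip_width: 0.004
```

```bash
python3 - <<'E'
from h import *
im=ctrl.get_image("scene")
s=ctrl.get_state(); print(s["time"],s["position"],s["ft_force"])
cv2.imwrite('pics/scene4.png',cv2.resize(im[110:290,200:440],None,fx=3.3,fy=3.3,interpolation=cv2.INTER_CUBIC))
E
```

```text
7.85 [0.6534 0.097  0.1845] [-0.3347  0.1328  0.1672]
```

View pics/scene4.png

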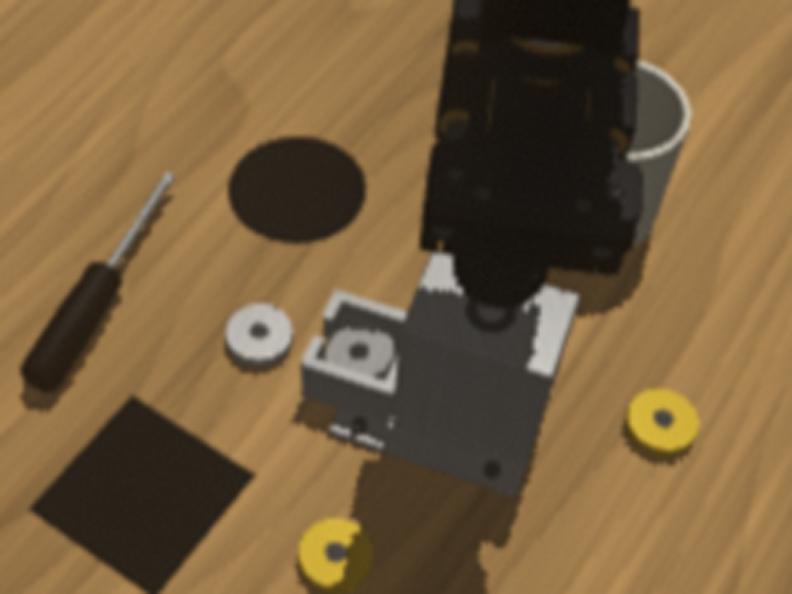

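The knob is up, the pusher has gone back in and the stack has dropped. The single spacer sits at crop (258,330). Next I'll locate it and plan the push.

```bash
python3 - <<'E'
from h import *
uv=cs(258,330)+[0,-20]; sp=onz("scene",uv,.01)-np.array([.0,0,0]); print("spacer(scene)",sp)
pad=np.array([.4768,.1742]); d=pad-sp[:2]; L=np.linalg.norm(d); d/=L; print("L",L,"dir",d,np.degrees(np.arctan2(d[1],d[0])))
s=ctrl.get_state(); p=s["position"]; R=Rn.from_rotvec(s["tool_rot"]).as_matrix(); print("-z ang",np.degrees(np.arctan2(-R[1,2],-R[0,2])))
S=np.r_[sp[:2]-d*.052,.08]; print("S",S,"tool mm",1e3*R.T@(S-p))
E
```

```text
spacer(scene) [0.5237 0.0666 0.01  ]
L 0.11735871991777361 dir [-0.3996  0.9167] 113.5502198115964
-z ang 115.4307370549764
S [0.5445 0.0189 0.08  ] tool mm [131.7891 104.6252  23.7241]
```

>>> play_rows --translation '[[8,0,1],[15,0,3],[19,0,4],[20,0,4],[20,0,4],[20,0,4],[15,0,2],[9,0,2],[5,0,0],[1,0,0]]' --turn '[[0,0,0],[0,0,0],[0,0,0],[0,0,0],[0,0,0],[0,0,0],[0,0.011,0],[0,0.011,0],[0,0.011,0],[0,0,0]]' --fingers '[-1,-1,-1,-1,-1,-1,-1,-1,-1,-1]'

```text
time: 8.68
position: [0.5441, 0.0184, 0.1852]
tool_rot: [-0.414, 1.995, -1.997]
ft_force: [1.3, 1.4, -0.3]
grip_width: 0.009
```

>>> play_rows --translation '[[0,6,0],[0,12,0],[0,16,0],[0,18,0],[0,18,0],[0,16,0],[0,12,0],[0,6,0],[0,0,0],[0,0,0]]' --turn '[[0,0,0],[0,0,0],[0,0,0],[0,0,0],[0,0,0],[0,0,0],[0,0,0],[0,0,0],[0,0,0],[0,0,0]]' --fingers '[-1,-1,-1,-1,-1,-1,-1,-1,-1,-1]'

```text
time: 9.52
position: [0.5448, 0.0193, 0.0809]
tool_rot: [-0.416, 1.995, -1.995]
ft_force: [-0.4, 0.3, 0.1]
grip_width: 0.008
```

```bash
python3 - <<'E'
from h import *
im=ctrl.get_image("scene")
s=ctrl.get_state(); p=s["position"]; R=Rn.from_rotvec(s["tool_rot"]).as_matrix()
print(s["time"],p,s["ft_force"],"-z ang",np.degrees(np.arctan2(-R[1,2],-R[0,2])))
print("tool mm to low start",1e3*R.T@(np.array([.5445,.0189,.005])-p))
cv2.imwrite('pics/scene5.png',cv2.resize(im[110:290,200:440],None,fx=3.3,fy=3.3,interpolation=cv2.INTER_CUBIC))
cv2.imwrite('pics/top5.png',ctrl.get_image("top"))
E
```

```text
9.5667 [0.5453 0.0192 0.0816] [-0.0006  0.0852  0.1749] -z ang 113.55544141657936
tool mm to low start [ 0.9099 76.5722 -0.0448]
```

View pics/scene5.png

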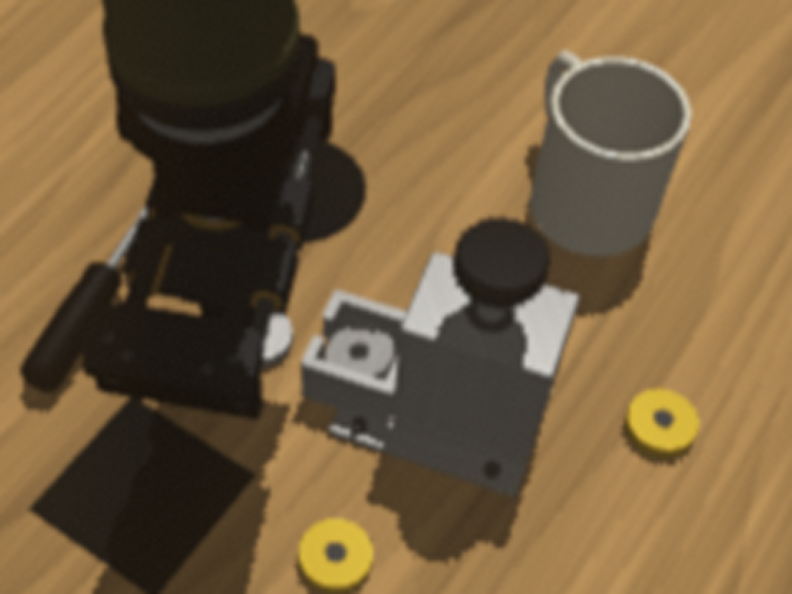

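View pics/top5.png

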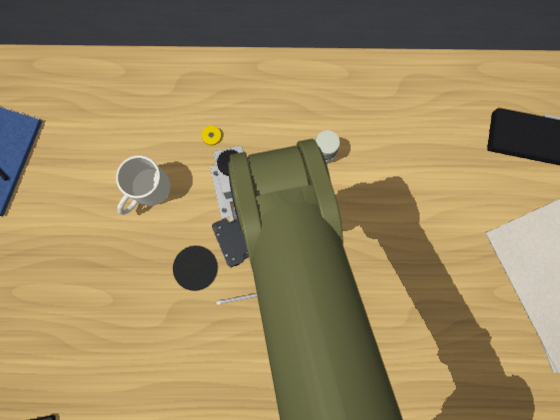

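```bash
python3 - <<'E'
from h import *
p=ctrl.get_state()["position"]
for h in (.2,.25,.3,.35,.4): print(h,proj("top",np.r_[p[:2],h]),proj("scene",np.r_[p[:2],h]))
E
```

```text
0.2 [275.2485 221.244 ] [266.1474 167.3941]
0.25 [275.9718 216.8657] [263.9149 143.8593]
0.3 [276.8168 211.7497] [261.3027 116.3223]
0.35 [277.8174 205.6925] [258.2049  83.6671]
0.4 [279.0207 198.4079] [254.4725  44.3208]
```

Clearances are fine: the wrist stays above the knob height and the gripper body stays 85 mm or more from the column. I'll lower beside the spacer.

>>> play_rows --translation '[[0,5,0],[0,9,0],[0,11,0],[0,11,0],[1,11,0],[0,10,0],[0,8,0],[0,6,0],[0,3,0],[0,1,0]]' --turn '[[0,0,0],[0,0,0],[0,0,0],[0,0,0],[0,0,0],[0,0,0],[0,0,0],[0,0,0],[0,0,0],[0,0,0]]' --fingers '[-1,-1,-1,-1,-1,-1,-1,-1,-1,-1]'

```text
time: 10.45
position: [0.5434, 0.0186, 0.0053]
tool_rot: [-0.417, 1.996, -1.995]
ft_force: [-0.9, -0.6, 0.7]
grip_width: 0.006
```

```bash
python3 - <<'E'
from h import *
im=ctrl.get_image("scene")
s=ctrl.get_state(); p=s["position"]
print(s["time"],p,s["ft_force"])
cv2.imwrite('pics/scene6.png',cv2.resize(im[110:290,200:440],None,fx=3.3,fy=3.3,interpolation=cv2.INTER_CUBIC))
E
```

```text
10.5 [0.5436 0.0186 0.0057] [-0.8795 -0.1437  0.4829]
```

View pics/scene6.png

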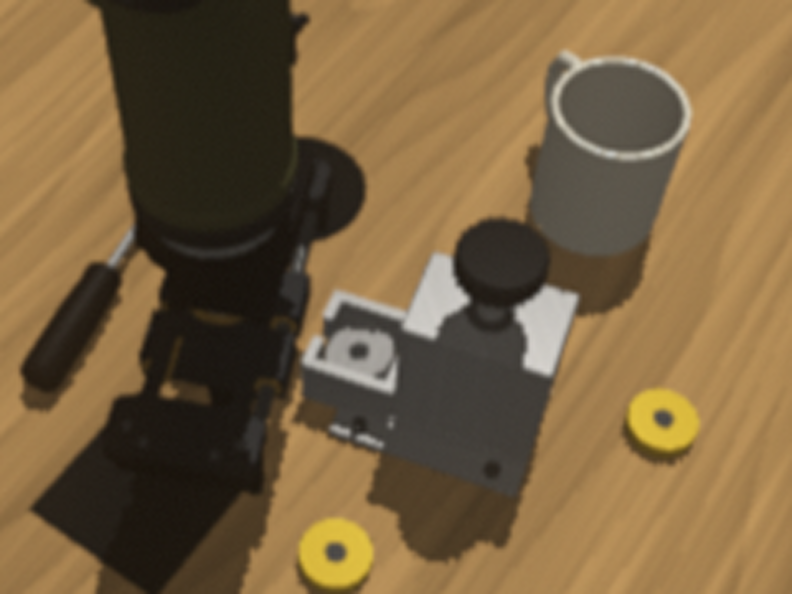

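>>> play_rows --translation '[[0,0,-3],[0,0,-5],[0,0,-6],[0,0,-6],[0,0,-6],[0,0,-6],[0,0,-6],[0,0,-6],[0,0,-6],[0,0,-6]]' --turn '[[0,0,0],[0,0,0],[0,0,0],[0,0,0],[0,0,0],[0,0,0],[0,0,0],[0,0,0],[0,0,0],[0,0,0]]' --fingers '[-1,-1,-1,-1,-1,-1,-1,-1,-1,-1]'

```text
time: 11.33
position: [0.521, 0.0704, 0.006]
tool_rot: [-0.416, 1.995, -1.995]
ft_force: [-0.3, -0.5, 0.1]
grip_width: 0.008
```

```bash
python3 - <<'E'
from h import *
im=ctrl.get_image("scene")
s=ctrl.get_state(); p=s["position"]
print(s["time"],p,s["ft_force"])
cv2.imwrite('pics/scene7.png',cv2.resize(im[110:290,200:440],None,fx=3.3,fy=3.3,interpolation=cv2.INTER_CUBIC))
cv2.imwrite('pics/top7.png',cv2.resize(ctrl.get_image("top")[130:310,130:340],None,fx=3.3,fy=3.3,interpolation=cv2.INTER_CUBIC))
E
```

```text
11.3833 [0.5205 0.0719 0.006 ] [0.2514 0.9334 0.3341]
```

View pics/scene7.png

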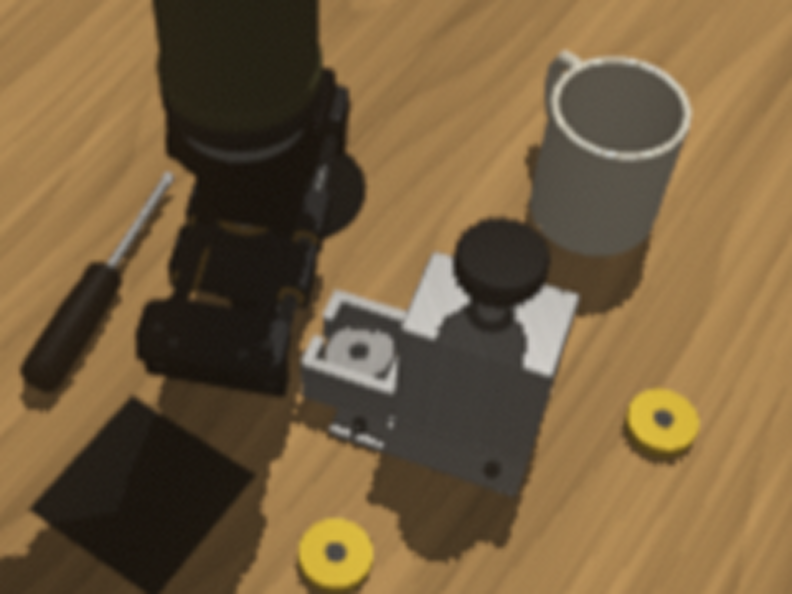

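View pics/top7.png

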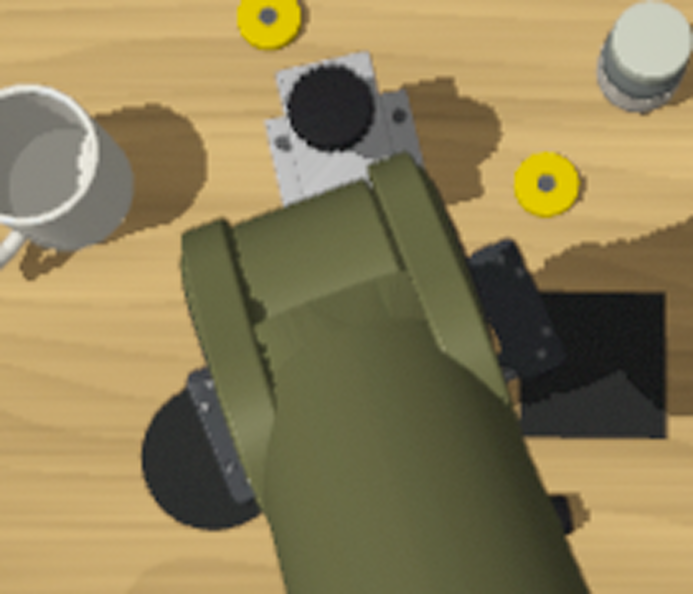

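>>> play_rows --translation '[[0,0,-4],[0,0,-6],[0,0,-6],[0,0,-6],[0,0,-6],[0,0,-6],[0,0,-6],[0,0,-6],[0,0,-6],[0,0,-6]]' --turn '[[0,0,0],[0,0,0],[0,0,0],[0,0,0],[0,0,0],[0,0,0],[0,0,0],[0,0,0],[0,0,0],[0,0,0]]' --fingers '[-1,-1,-1,-1,-1,-1,-1,-1,-1,-1]'

```text
time: 12.27
position: [0.4979, 0.1236, 0.006]
tool_rot: [-0.416, 1.995, -1.995]
ft_force: [-0.2, 0.0, -1.0]
grip_width: 0.005
```

>>> play_rows --translation '[[0,0,-5],[0,0,-4],[0,0,-3],[0,0,-2],[0,0,-1],[0,0,0],[0,0,0],[0,0,0],[0,0,0],[0,0,0]]' --turn '[[0,0,0],[0,0,0],[0,0,0],[0,0,0],[0,0,0],[0,0,0],[0,0,0],[0,0,0],[0,0,0],[0,0,0]]' --fingers '[-1,-1,-1,-1,-1,-1,-1,-1,-1,-1]'

```text
time: 13.1
position: [0.4922, 0.1366, 0.006]
tool_rot: [-0.415, 1.995, -1.996]
ft_force: [-0.3, -0.2, 0.1]
grip_width: 0.004
```

```bash
python3 - <<'E'
from h import *
im=ctrl.get_image("scene")
s=ctrl.get_state(); p=s["position"]
print(s["time"],p,s["ft_force"])
cv2.imwrite('pics/scene8.png',cv2.resize(im[110:290,200:440],None,fx=3.3,fy=3.3,interpolation=cv2.INTER_CUBIC))
cv2.imwrite('pics/top8.png',cv2.resize(ctrl.get_image("top")[130:310,130:340],None,fx=3.3,fy=3.3,interpolation=cv2.INTER_CUBIC))
E
```

```text
13.15 [0.4922 0.1366 0.006 ] [ 0.1579  0.5331 -0.6219]
```

View pics/scene8.png

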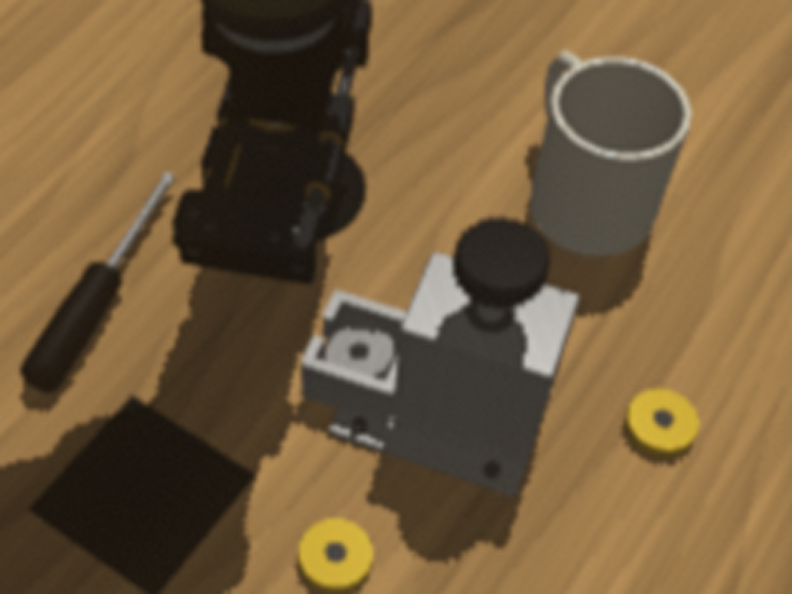

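View pics/top8.png

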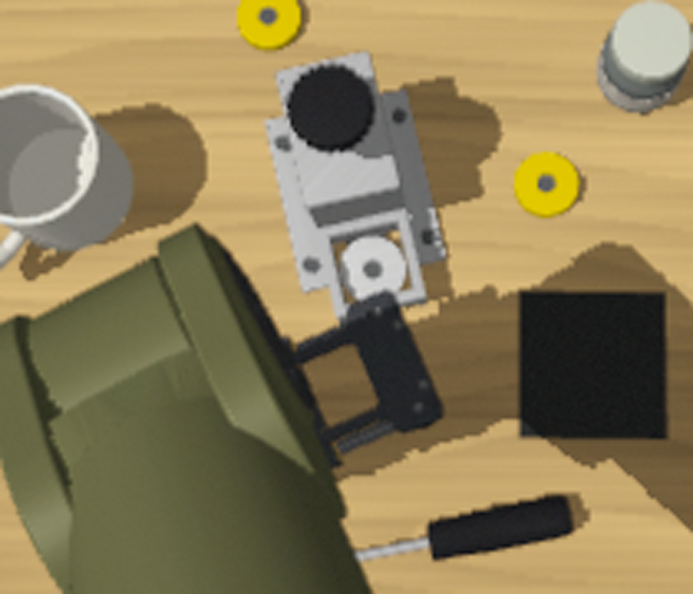

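The spacer has left the outlet and is hidden under the gripper. I'll back off, rise and move aside to look.

>>> play_rows --translation '[[0,0,4],[0,0,6],[0,-4,6],[0,-12,4],[0,-20,0],[0,-26,0],[0,-30,0],[0,-30,0],[0,-25,0],[0,-15,0]]' --turn '[[0,0,0],[0,0,0],[0,0,0],[0,0,0],[0,0,0],[0,0,0],[0,0,0],[0,0,0],[0,0,0],[0,0,0]]' --fingers '[-1,-1,-1,-1,-1,-1,-1,-1,-1,-1]'

```text
time: 14.03
position: [0.5018, 0.1186, 0.1725]
tool_rot: [-0.41, 1.992, -1.994]
ft_force: [0.2, 0.5, 0.3]
grip_width: 0.003
```

>>> play_rows --translation '[[0,-5,10],[0,0,20],[0,0,30],[0,0,30],[0,0,30],[0,0,30],[0,0,30],[0,0,25],[0,0,15],[0,0,5]]' --turn '[[0,0,0],[0,0,0],[0,0,0],[0,0,0],[0,0,0],[0,0,0],[0,0,0],[0,0,0],[0,0,0],[0,0,0]]' --fingers '[-1,-1,-1,-1,-1,-1,-1,-1,-1,-1]'

```text
time: 14.87
position: [0.59, -0.0921, 0.1722]
tool_rot: [-0.413, 1.998, -1.999]
ft_force: [-0.4, 0.7, -0.4]
grip_width: 0.003
```

```bash
python3 - <<'E'
from h import *
a=ctrl.get_image("top");b=ctrl.get_image("scene")
s=ctrl.get_state(); print(s["time"],s["position"])
cv2.imwrite('pics/top9.png',cv2.resize(a[130:310,130:340],None,fx=3.3,fy=3.3,interpolation=cv2.INTER_CUBIC))
cv2.imwrite('pics/scene9.png',cv2.resize(b[110:290,200:440],None,fx=3.3,fy=3.3,interpolation=cv2.INTER_CUBIC))
E
```

```text
14.9667 [ 0.5897 -0.0884  0.1725]
```

View pics/top9.png

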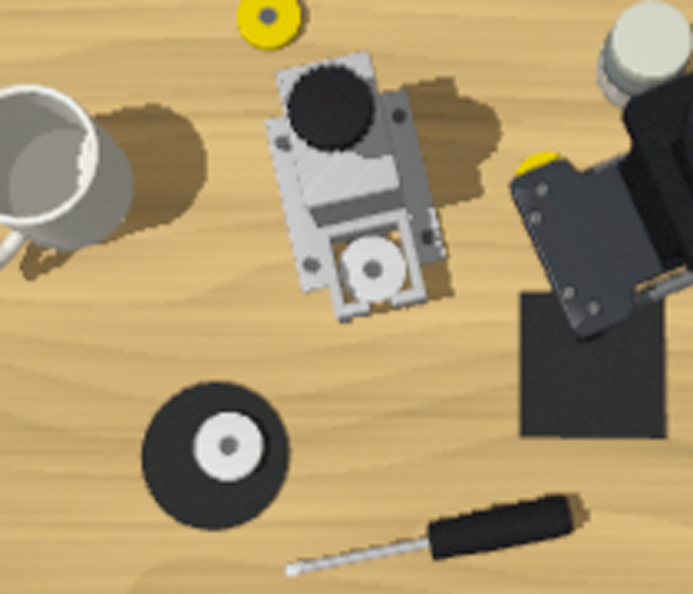

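View pics/scene9.png

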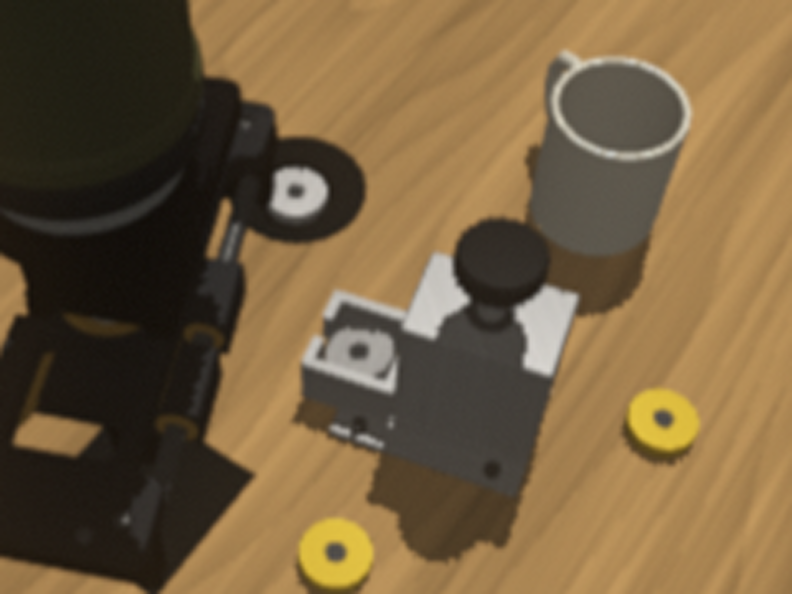

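The spacer lies wholly inside the round pad in both views, at about (229,446) in the top crop against the pad centre at (215,455). The mug, jar and screwdriver look unmoved. I'll check this numerically and then hand in.

```bash
python3 - <<'E'
from h import *
X,e=tri(ct(229,446),cs(296,191)+[0,-20]); pad=np.array([.4768,.1742])
print("mark",X,e,"offset mm",1e3*np.linalg.norm(X[:2]-pad),"top-only",onz("top",ct(229,446),.01)[:2]-pad)
m,e=tri(ct(373,269),cs(358,351)+[0,-20]); print("stack top",m)
a=cv2.imread('pics/top9.png').astype(int); b=cv2.imread('pics/c_top.png').astype(int)
d=(abs(a-b).max(2)>60)
for n,(x0,y0,x1,y1) in dict(mug=(0,70,140,280),driver=(270,490,600,590),jar=(590,0,625,110)).items(): print(n,d[y0:y1,x0:x1].sum())
s=ctrl.get_state(); print(s["time"],s["qd"],s["ft_force"])
E
```

```text
mark [0.4828 0.1639 0.0139] [ 0.039   0.0404  0.0651 -0.0141] offset mm 11.892999795907166 top-only [ 0.0062 -0.0096]
stack top [0.5868 0.0791 0.0274]
mug 0
driver 0
jar 0
14.9667 [-0.0246 -0.02   -0.0347  0.0194 -0.0152  0.0024 -0.0082] [-0.3294  0.1253 -0.3363]
```

>>> play_rows --translation '[[0,0,0],[0,0,0],[0,0,0],[0,0,0],[0,0,0],[0,0,0],[0,0,0],[0,0,0],[0,0,0],[0,0,0]]' --turn '[[0,0,0],[0,0,0],[0,0,0],[0,0,0],[0,0,0],[0,0,0],[0,0,0],[0,0,0],[0,0,0],[0,0,0]]' --fingers '[-1,-1,-1,-1,-1,-1,-1,-1,-1,-1]'

```text
time: 15.8
position: [0.59, -0.0879, 0.173]
tool_rot: [-0.416, 1.995, -1.995]
ft_force: [0.3, 0.3, -0.3]
grip_width: 0.008
```

```bash
python3 - <<'E'
from bench import ctrl
print(ctrl.close_job())
E
```

```text
the job is handed in; nothing more can be done
None
```

The spacer lies wholly on the round pad, and I handed the job in at about 15.8 s with the arm clear and touching nothing.

- **Press:** I pressed the knob once to its stop; the vertical force rose to 24 N with no further travel. I then released it gently. One spacer came out, the pusher went back in, and the stack dropped by one.
- **Push:** I slid the spacer along the desk to the pad with the shut fingertips, without lifting it.
- **Spacer position:** The last pictures from both cameras put its centre about 12 mm from the pad centre, where up to 25 mm is allowed.
- **Other objects:** The top view showed no change at the mug, the screwdriver or the visible edge of the jar. The rest of the jar was partly hidden by the gripper.
- **Measurement disagreement:** Heights measured from the two cameras came out about 4 mm high throughout, for example 13.9 mm for the spacer's 10 mm top. With that bias, the stack measured 27 mm, a little above the 20 mm expected for two spacers. It is well below the 33 mm it measured before the press.

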